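Brass slides into the display jar

ROBOT

A 6-joint arm with a two-finger parallel gripper is mounted at the origin on the work surface. World frame = base frame: x ahead of the robot, y to its left, z up, the work surface at z = 0. Lengths are in mm, angles in rad, forces in N, time in s.
With the tool pointing down it reaches from about 350 to 775 mm from the base axis. Payload 7.3 kg.
Tool frame: the origin (TCP) lies midway between the tips of the shut fingers; the grasp point (between the pads) lies 19 mm behind it (bot.tcp_to_grasp is the distance from the TCP to the grasp point, in mm); z points along the fingers, y is the line along which they close (so a half turn about z gives the same grasp; the last joint's range is limited). The gripper opens to 92 mm and grips with 3 to 60 N. Pads are 19 mm wide; open, the fingers measure 130 mm over their backs; the gripper's body (75 mm by 190 mm) begins 47 mm behind the grasp point.
Start: joints at [-1.397, 0.342, 1.524, -0, 1.275, -0.146], TCP at [165.07, -498.394, 226.741] pointing down, gripper open.
Joint ranges: [-2.53, 2.53], [-0.77, 2.02], [0.04, 2.7], [-1, 4.14], [0.28, 2.66], [-3.11, 3.11]. Speed limits (rad/s): [2.57, 2.57, 3.14, 3.14, 3.14, 3.14].

INTERFACE

Orientations are given as [roll, pitch, yaw] about the fixed x, y, z axes, in that order (R = Rz(yaw) Ry(pitch) Rx(roll)).
In Python, from plant import bot, viewer gives the robot as it stands. The module is installed in compiled form; this text tells all that it offers.
- The arm moves only by the shell command python3 -m handwheel 'ROWS'. ROWS is text: rows parted by semicolons, each of 7 numbers parted by spaces: the shift along the tool's x, y, z scaled (see below), then the turn, a rotation vector about the tool's x, y, z scaled (see below), then the opening, from -1 (shut) to 1 (fully open), so that 0 is half open. In form: tx ty tz rx ry rz gripper; .... A call has 1 to 8 rows; each row is the pose to reach, as a shift and turn from the pose commanded when the call began, along the tool's axes at that moment, turning the shorter way round; what a row does not reach only later rows make up. The controller multiplies each number of a shift by 10 cm and each number of a turn by pi rad. A row lasts 1/12 s, in which the tool goes at most 41.7 mm and 7.16 degrees, less where a joint would pass 70% of its speed; a pose out of reach is approached as far as the arm can. A call with a number of a shift or a turn outside -1 to 1 is refused whole. A call with a gripper value outside its range is refused whole. The fingers move at their own pace and stop on an object; the grip force is fixed at half the most. Time passes only in rows, so rows that repeat a pose let the fingers close. It gives the time, the measured TCP pose, the force, the opening and the grip force at its end, in the units of the state.
- bot.get_obs(): the state, without advancing time (a new reading comes with each control period).
- viewer.capture(name): name is "scene" or "top"; returns a dict with "frame" (400x640x3 uint8, red, green, blue), "fov_y" (degrees; the focal length in pixels is half the picture's height over the tangent of half this angle, whatever the lens; pixels are square), "cx", "cy" (the principal point, pixels), "dist_coeffs" ([k1, k2, p1, p2, k3] as OpenCV has them; the pictures are not rectified), "T" (4x4, takes a point from camera to world coordinates). Camera axes: x right, y down, z forward; pixel columns grow to the right and rows downward; lengths in mm; the calibration is good to about 2 mm. A picture is of the moment at which its call begins. There is no depth.
- bot.close_job(): hands the job in; it is judged then, once.
Trained networks look in a picture, given as the dict that the camera call returned (one of the last four; its "shot" number tells which), for a name from the list of things; names that differ only in an ending like _2 or _b are one class to them, and where a whole thing is asked for, a point or a joint stands for the part that bears it (a point fixed in the world has none). Each returns a list of dicts, best first, with "score" (0 to 1); they miss things now and then, are a little off and sometimes report something else, mostly with a low value. They report only what shows in the picture. A call takes as long as a camera call. They do not tell look-alikes from the thing itself.
- viewer.recognise(target, picture): "centre" ([column, row] in pixels, amid what is visible of it).
- viewer.cut_out(target, picture): "pixels" (400x640 bool, what is visible of it) and "centre" ([column, row] in pixels, amid what is visible of it).
The state is a dict: "time": time; "joint_positions": joint angles; "dq": joint speeds; "tau": joint torques, N m; "tool_pos": TCP position; "tcp_rot": TCP orientation; "contact_force": force on the tool from outside, world axes, zero at the start; "moment": the same for the moment, N m; "grip_width": finger opening in mm; "finger_force": force on a finger pad.
Only numpy, scipy, OpenCV 4.12 (cv2) and the standard library are available. Lean on these libraries where they do the work, as an engineer would, in place of code of your own. Each camera call takes 0.05 s, during which the arm holds its last target. There are 200 camera calls.

TASK

Put the two brass guitar slides away in the tall clear jar: feed them one at a time, each let down end-first through the steel neck and dropped in, so that both lie inside at the bottom of the jar or on one another. Leave the white ceramic slide standing where it is.

Things in the scene. Friction and masses are not known exactly. Their poses are not given: they have to be found in the camera images.
- brass_slide_1: a brass bottleneck guitar slide (polished yellow metal cylinder with a dark bore), 25 mm in diameter, 56 mm tall, about 90 g, standing upright and loose on the counter. Origin: centre of its underside; its z axis runs along the cylinder, up. The two brass slides are identical.
- brass_slide_2: the other brass slide, same shape, size, weight and origin, also standing loose on the counter.
- jar_mouth (a point): centre of the clear acrylic jar's open mouth, in the plane of its rim, z up. The jar is fixed; the rim is 172 mm above the counter. Steel neck: round, 48 mm inside, 56 mm outside diameter, 30 mm deep; below it a shoulder widens over 30 mm to a belly 92 mm inside, 100 mm outside. A green felt board slopes at 32 degrees over the floor, its middle 140 mm below the rim, so slides dropped in topple aside.
- ceramic_slide: a white glazed ceramic slide of the same shape and size as the brass ones (25 mm diameter, 56 mm tall, about 50 g), standing loose on the counter; to be left alone. Origin: centre of its underside. The three slides stand at least 75 mm apart, centre to centre, and any other loose object nearby is less than 20 mm tall; the jar is at least 100 mm from every slide's centre.
Mind the look-alikes: they are no part of the job. What is shaped like the brass_slide_2 but blue is not meant. Leave any pink or turquoise look-alike of the brass_slide_1 alone.

How it is judged:
By the outcome, as a careful person would: the job done as asked, in the order asked, and still so for the second after the job is handed in, with the robot touching nothing.
It also fails if it takes over 64 s, if anything falls off the work surface, if the arm or the gripper's body presses on something with over 40 N, if the wrist force passes 120 N, or if a joint passes its speed limit or range.

## Working session

There is one attempt and no reset: what is moved stays moved. The work goes in short steps, Python scripts to look and compute and a shell command to move; the robot and the scene stay as the last step left them, time stands still between calls to the robot, and variables do not carry over. Pictures are saved under pics/ and viewed, at most 10 in all, crops included, and the job is handed in when it is done.

```bash
mkdir -p pics; cat > h.py <<'E'
import numpy as np, cv2
from plant import bot, viewer
def cam(p):
    f=200/np.tan(np.radians(p["fov_y"])/2); K=np.array([[f,0,p["cx"]],[0,f,p["cy"]],[0,0,1.]])
    return K,np.array(p["dist_coeffs"],float),np.array(p["T"],float)
def ray(p,uv):
    K,d,T=cam(p); n=cv2.undistortPoints(np.array([[uv]],float),K,d)[0,0]
    return T[:3,3],T[:3,:3]@np.r_[n,1]
def atz(p,uv,z):
    o,r=ray(p,uv); return o+r*(z-o[2])/r[2]
def proj(p,X):
    K,d,T=cam(p); Ti=np.linalg.inv(T)
    return cv2.projectPoints(np.array(X,float).reshape(-1,3),cv2.Rodrigues(Ti[:3,:3])[0],Ti[:3,3],K,d)[0].reshape(-1,2)
def tri(*a):
    A=np.zeros((3,3));b=np.zeros(3)
    for p,uv in a:
        o,r=ray(p,uv); r=r/np.linalg.norm(r); M=np.eye(3)-np.outer(r,r);A+=M;b+=M@o
    return np.linalg.solve(A,b)
def save(p,n): cv2.imwrite("pics/"+n,p["frame"][:,:,::-1])
E
python3 - <<'E'
from h import *
np.set_printoptions(precision=1,suppress=True)
for n in("scene","top"):
    p=viewer.capture(n); save(p,n+"0.png"); print(n,p["T"],p["fov_y"],p["cx"],p["cy"],p["dist_coeffs"])
    for t in("brass_slide_1","ceramic_slide"):
        for r in viewer.cut_out(t,p):
            ys,xs=np.where(r["pixels"]); print(t,round(r["score"],2),np.array(r["centre"]),len(xs),xs.min(),xs.max(),ys.min(),ys.max(),p["frame"][r["pixels"]].mean(0))
o=bot.get_obs();print(o)
E
```

```text
scene [[   0.8    0.4   -0.4  930.9]
 [   0.6   -0.5    0.6 -498.6]
 [   0.    -0.7   -0.7  690.1]
 [   0.     0.     0.     1. ]] 44.718045706245775 318.8031262011249 206.822859316148 [0. 0. 0. 0. 0.]
brass_slide_1 0.8 [328.6 216.8] 323 320 332 203 231 [ 34.5  54.9 104.4]
brass_slide_1 0.78 [307.7 194.9] 273 303 314 182 208 [167.6 122.6  60.9]
brass_slide_1 0.76 [280.4 180.3] 276 277 288 169 195 [ 35.4  55.  105.1]
brass_slide_1 0.74 [432.  202.4] 334 427 442 188 216 [ 59.6 106.5  92.3]
brass_slide_1 0.65 [421.6 219.7] 368 413 429 207 235 [170.9  91.4  97. ]
brass_slide_1 0.62 [398.2 202.8] 327 392 406 189 215 [168.3 121.9  61.2]
ceramic_slide 0.53 [346.9 169.3] 280 343 354 156 182 [184.4 168.1 148.6]
top [[ -0.   -1.    0.1 444.7]
 [ -1.    0.   -0.   38.5]
 [  0.   -0.1  -1.  964.3]
 [  0.    0.    0.    1. ]] 48.45961489639522 329.30784487466514 202.16831424312002 [-0.1  0.   0.   0.   0. ]
brass_slide_1 0.7 [248.6 165.4] 193 242 256 157 173 [151.4 126.6  85.2]
brass_slide_1 0.69 [296.3 237.6] 110 287 299 233 244 [154.3 139.5 104.3]
brass_slide_1 0.64 [258.6 139.8] 183 252 266 128 144 [147.8 104.8 108.3]
brass_slide_1 0.47 [228.3 139.1] 156 222 235 131 146 [ 71.6 109.   99.4]
ceramic_slide 0.58 [232.4 230.6] 163 227 243 226 238 [166.3 156.8 146.9]
{'time': 0.3, 'joint_positions': array([-1.4,  0.3,  1.5, -0. ,  1.3, -0.1]), 'dq': array([ 0., -0., -0.,  0.,  0.,  0.]), 'tau': array([ -0. , -43.1, -24.4,   0.1,   0.1,  -0. ]), 'tool_pos': array([ 165. , -498.2,  226.5]), 'tcp_rot': array([-3.1, -0. ,  0.3]), 'contact_force': array([-0.1, -0. , -0.5]), 'moment': array([-0.1,  0. ,  0. ]), 'finger_force': 0.0, 'grip_width': 91.73858887896874}
```

View pics/scene0.png

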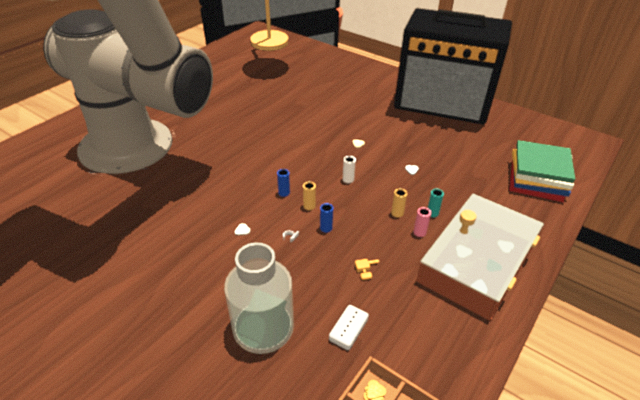

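View pics/top0.png

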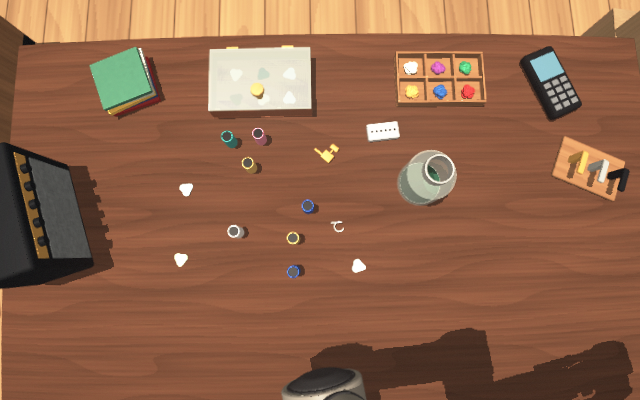

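The pictures show these candidates (scene / top pixels):
- **Brass:** (308,195) / (293,238) and (399,203) / (249,164). These two are the targets.
- **Blue look-alikes:** (283,182) / (293,271) and (327,217) / (308,206).
- **Pink look-alike:** (422,221) / (258,136).
- **Turquoise look-alike:** (436,202) / (228,138).
- **White ceramic:** (349,169) / (235,231).
- **Jar neck:** (256,262) / (439,169).

Next I'll measure the positions and check the choice in one close crop.

```bash
cat > m.py <<'E'
from h import *
from scipy.optimize import minimize
np.set_printoptions(precision=1,suppress=True)
a=np.linspace(0,2*np.pi,40,endpoint=False)
def sil(p,x,y,h,r=12.5,S=4):
    P=np.concatenate([np.c_[x+r*np.cos(a),y+r*np.sin(a),0*a+z] for z in(0,h)])
    m=np.zeros((400*S,640*S),np.uint8);q=cv2.convexHull(((proj(p,P)+.5)*S).astype(np.int32));cv2.fillConvexPoly(m,q,1)
    return cv2.resize(m.astype(np.float32),(640,400),interpolation=cv2.INTER_AREA)
s=viewer.capture("scene");t=viewer.capture("top")
S=viewer.cut_out("brass_slide_1",s);T=viewer.cut_out("brass_slide_1",t)
near=lambda L,c:min(L,key=lambda r:np.hypot(*(np.array(r["centre"])-c)))
if __name__=="__main__":
  for cs,ct in(((308,195),(293,238)),((399,203),(249,164))):
    ms,mt=near(S,cs)["pixels"],near(T,ct)["pixels"]
    X0=tri((s,near(S,cs)["centre"]),(t,near(T,ct)["centre"]));print("tri",X0)
    for name,views in(("both",((s,ms),(t,mt))),("scene",((s,ms),))):
        f=lambda v:sum(np.abs(sil(p,v[0],v[1],v[2] if name=="both" else 56)-m).sum()/m.sum() for p,m in views)
        r=minimize(f,[X0[0],X0[1],50],method="Nelder-Mead",options=dict(initial_simplex=np.array([X0[0],X0[1],50])+np.array([[0,0,0],[8,0,0],[0,8,0],[0,0,8]])))
        print(name,r.x,r.fun)
  # others, at half height from the scene picture
  for n,c in dict(blueA=(283,182),blueB=(327,217),pink=(422,221),teal=(436,202),white=(349,169)).items(): print(n,atz(s,c,28))
  z=lambda p,x0,y0,w,h,k:cv2.resize(p["frame"][y0:y0+h,x0:x0+w,::-1],None,fx=k,fy=k,interpolation=cv2.INTER_CUBIC)
  c=np.hstack([z(s,270,155,180,90,2.2),z(s,215,235,80,40,4.95)[:198]]); d=np.hstack([z(t,215,120,110,90,3.5),z(t,395,135,80,66,4.77)])
  w=max(c.shape[1],d.shape[1]);pad=lambda i:cv2.copyMakeBorder(i,0,0,0,w-i.shape[1],0)
  if 1: cv2.imwrite("pics/crop1.png",np.vstack([pad(c),pad(d[:,:])])); print(c.shape,d.shape)
E
python3 m.py
```

```text
tri [475.2  86.7  42.1]
both [477.3  92.2  54.9] 0.35024203307785395
scene [474.3  95.1  45.6] 0.24370335820895522
tri [637.  181.5  35.7]
both [634.6 184.5  56.2] 0.19176136363636365
scene [634.4 186.7  49.2] 0.06357142857142857
blueA [407.   95.8  28. ]
blueB [543.4  65.3  28. ]
pink [697.6 167.2  28. ]
teal [694.6 233.6  28. ]
white [494.  216.7  28. ]
(198, 792, 3) (315, 767, 3)
```

View pics/crop1.png

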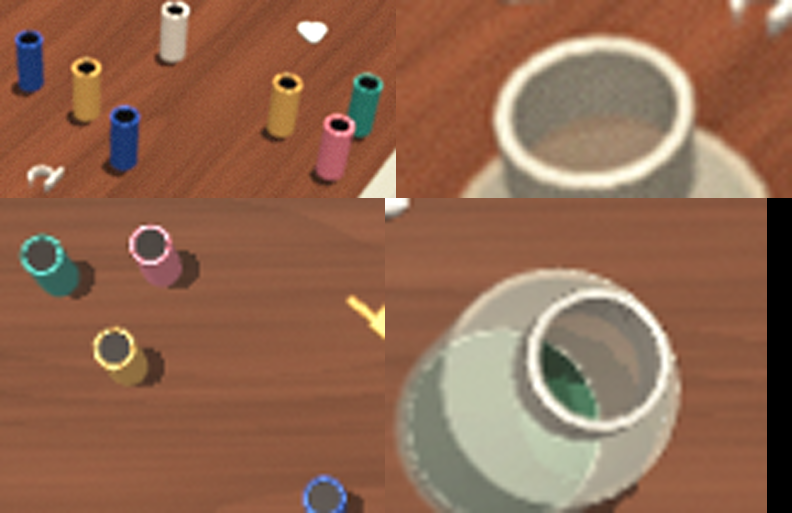

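The crop confirms it: the two yellow slides are the targets, with blue, pink and turquoise ones beside them. The rim's centre is at scene (255.0,257.7) and top (439.8,169.2). Now I'll triangulate the jar mouth and plan the shifts.

```bash
cat > go.py <<'E'
import sys
from h import *
from scipy.spatial.transform import Rotation as Ro
def plan(x,y,z,yaw=None):
    o=bot.get_obs();R=Ro.from_euler("xyz",o["tcp_rot"])
    d=R.inv().apply(np.array([x,y,z])-o["tool_pos"])/100
    tgt=Ro.from_euler("xyz",[np.pi,0,o["tcp_rot"][2] if yaw is None else yaw])
    print("t",round(o["time"],2),"pos",o["tool_pos"].round(1),"rot",o["tcp_rot"].round(3),"w",round(o["grip_width"],1),"-> shift",d.round(3),"turn",((R.inv()*tgt).as_rotvec()/np.pi).round(4))
if __name__=="__main__": plan(*map(float,sys.argv[1:]))
E
python3 - <<'E'
from h import *; from go import plan
np.set_printoptions(precision=1,suppress=True)
s=viewer.capture("scene");t=viewer.capture("top")
X=tri((s,(255.0,257.7)),(t,(439.8,169.2)));print(X,atz(s,(255,257.7),172),atz(t,(439.8,169.2),172))
a=np.linspace(0,2*np.pi,72);c=np.c_[X[0]+28*np.cos(a),X[1]+28*np.sin(a),0*a+172]
for p in(s,t): q=proj(p,c);print(q.min(0),q.max(0),(q.min(0)+q.max(0))/2)
plan(476,93,220)
E
```

```text
[ 592.7 -185.1  170.7] [ 594.7 -184.8  172. ] [ 591.3 -185.8  172. ]
[233.7 242.5] [273.8 272.7] [253.7 257.6]
[424.3 153.5] [454.3 183.6] [439.3 168.5]
t 0.6 pos [ 165.1 -498.4  226.7] rot [3.1 0.  0.3] w 91.6 -> shift [ 4.8 -4.6  0.1] turn [0. 0. 0.]
```

Jar mouth is at (593,-185,171), which agrees with the 172 mm rim. The brass slides are at (476,93) and (634,185), with tops at about 55–56 mm. Setting out.

```bash

python3 -m handwheel '1 -0.96 0 0 0 0 0.1; 1 -0.96 0 0 0 0 0.1; 1 -0.96 0 0 0 0 0.1; 1 -0.96 0 0 0 0 0.1; 1 -0.96 0 0 0 0 0.1'
python3 -m handwheel '1 -0.96 0 0 0 0 0.1; 1 -0.96 0 0 0 0 0.1; 1 -0.96 0 0 0 0 0.1; 1 -0.96 0 0 0 0 0.1; 1 -0.96 0 0 0 0 0.1'
python3 -m handwheel '1 -0.96 0 0 0 0 0.1; 1 -0.96 0 0 0 0 0.1; 1 -0.96 0 0 0 0 0.1; 1 -0.96 0 0 0 0 0.1; 1 -0.96 0 0 0 0 0.1'
python3 -m handwheel '1 -0.96 0 0 0 0 0.1; 1 -0.96 0 0 0 0 0.1; 1 -0.96 0 0 0 0 0.1; 1 -0.96 0 0 0 0 0.1; 1 -0.96 0 0 0 0 0.1; 1 -0.96 0 0 0 0 0.1; 1 -0.96 0 0 0 0 0.1'
python3 go.py 476 93 110 0.25
```

```text
time: 1.02
tool_pos: [231.0, -373.3, 227.2]
tcp_rot: [-3.142, -0.0, 0.323]
contact_force: [-0.3, -0.4, 0.1]
grip_width: 63.3
finger_force: 0.0
time: 1.43
tool_pos: [295.6, -252.0, 227.1]
tcp_rot: [3.141, -0.0, 0.323]
contact_force: [0.4, 0.1, -0.3]
grip_width: 50.3
finger_force: 0.0
time: 1.85
tool_pos: [360.7, -130.1, 226.9]
tcp_rot: [3.141, -0.001, 0.323]
contact_force: [1.2, -0.8, 0.3]
grip_width: 50.7
finger_force: 0.0
time: 2.43
tool_pos: [424.0, -10.1, 226.5]
tcp_rot: [3.141, 0.001, 0.318]
contact_force: [-0.2, -0.0, -0.8]
grip_width: 50.1
finger_force: 0.0
t 2.43 pos [424.  -10.1 226.5] rot [3.141e+00 1.000e-03 3.180e-01] w 50.1 -> shift [ 0.817 -0.817  1.164] turn [0.0002 0.0002 0.0217]
```

```bash

python3 -m handwheel '0.82 -0.82 0 0 0 0 0.1; 0.82 -0.82 0 0 0 0 0.1; 0.82 -0.82 0 0 0 0 0.1; 0.82 -0.82 1 0 0 0 0.1; 0.82 -0.82 1 0 0 0 0.1; 0.82 -0.82 1 0 0 0 0.1; 0.82 -0.82 1 0 0 0 0.1'
python3 go.py 476 93 29; python3 - <<'E'
from m import *
for p,L,n in((s,S,"scene"),(t,T,"top")): save(p,n+"1.png"); print([(np.array(r["centre"]).round(),round(r["score"],2)) for r in L])
cv2.imwrite("pics/crop2.png",np.hstack([cv2.resize(s["frame"][130:250,250:370,::-1],(400,400)),cv2.resize(t["frame"][170:290,240:360,::-1],(400,400))]))
X=[476,93,56];print(proj(s,[X,[476,93,0]]),proj(t,[X,bot.get_obs()["tool_pos"]]),proj(s,[bot.get_obs()["tool_pos"]]))
E
```

```text
time: 3.02
tool_pos: [473.5, 93.5, 122.9]
tcp_rot: [-3.14, 0.008, 0.318]
contact_force: [-0.1, 0.2, 1.2]
grip_width: 50.7
finger_force: 0.0
t 3.02 pos [473.5  93.5 122.9] rot [-3.14   0.008  0.318] w 50.7 -> shift [0.03  0.014 0.939] turn [-0.0006  0.0027 -0.    ]
[(array([326., 216.]), 0.89), (array([309., 196.]), 0.87), (array([281., 183.]), 0.83), (array([431., 201.]), 0.74), (array([421., 220.]), 0.59), (array([398., 200.]), 0.57)]
[(array([260., 137.]), 0.73), (array([228., 139.]), 0.66), (array([249., 167.]), 0.49)]
[[308.1 185.3]
 [308.2 205.8]] [[291.9 238.1]
 [288.8 236. ]] [[309.  156.3]]
```

View pics/crop2.png

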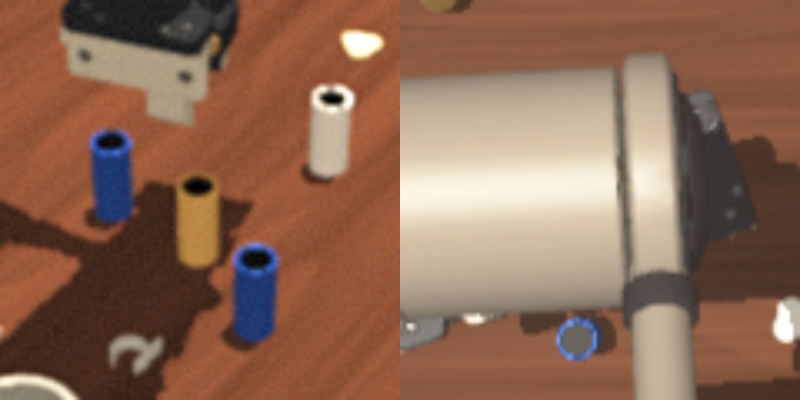

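The scene half shows the brass slide upright, with its bore at about (309,186). That is within 1.5 px of my prediction, and the fingers are above it. Descending.

```bash

python3 -m handwheel '0.03 0.01 0 0 0 0 0.1; 0.03 0.01 0.4 0 0 0 0.1; 0.03 0.01 0.4 0 0 0 0.1; 0.03 0.01 0.4 0 0 0 0.1'
python3 go.py 477 94 30
```

```text
time: 3.55
tool_pos: [478.5, 95.3, 86.6]
tcp_rot: [-3.141, 0.003, 0.32]
contact_force: [1.1, 0.3, 0.6]
grip_width: 50.7
finger_force: 0.0
t 3.55 pos [478.5  95.3  86.6] rot [-3.141e+00  3.000e-03  3.200e-01] w 50.7 -> shift [-0.017  0.008  0.566] turn [-0.0002  0.0009 -0.    ]
```

```bash

python3 -m handwheel '-0.01 0.01 0.28 0 0 0 0.1; -0.01 0.01 0.56 0 0 0 0.1; -0.01 0.01 0.56 0 0 0 0.1; -0.01 0.01 0.56 0 0 0 0.1'
python3 -m handwheel '0 0 0 0 0 0 -1; 0 0 0 0 0 0 -1; 0 0 0 0 0 0 -1; 0 0 0 0 0 0 -1; 0 0 0 0 0 0 -1; 0 0 0 0 0 0 -1'
```

```text
time: 3.88
tool_pos: [478.8, 94.2, 31.6]
tcp_rot: [-3.141, 0.001, 0.32]
contact_force: [0.4, -0.8, -0.2]
grip_width: 50.5
finger_force: 0.0
time: 4.38
tool_pos: [479.3, 94.3, 31.6]
tcp_rot: [3.141, -0.002, 0.32]
contact_force: [0.1, -0.5, 7.6]
grip_width: 24.3
finger_force: 30.0
```

```bash

python3 -m handwheel '0 0 -0.3 0 0 0 -1; 0 0 -0.6 0 0 0 -1; 0 0 -1 0 0 0 -1; 0 0 -1 0 0 0 -1; 0 0 -1 0 0 0 -1'
python3 -m handwheel '0 0 -0.3 0 0 0 -1; 0 0 -0.6 0 0 0 -1; 0 0 -1 0 0 0 -1; 0 0 -1 0 0 0 -1; 0 0 -1 0 0 0 -1; 0 0 -1 0 0 0 -1'
python3 go.py 593 -185 230; python3 - <<'E'
from h import *
s=viewer.capture("scene"); save(s,"s3.png")
E
```

```text
time: 4.8
tool_pos: [479.9, 94.3, 132.6]
tcp_rot: [3.14, -0.005, 0.32]
contact_force: [0.1, 0.3, -2.1]
grip_width: 24.4
finger_force: 30.0
time: 5.3
tool_pos: [477.7, 94.2, 228.9]
tcp_rot: [-3.141, 0.003, 0.32]
contact_force: [-0.6, 0.8, -1.7]
grip_width: 24.4
finger_force: 30.0
t 5.3 pos [477.7  94.2 228.9] rot [-3.141e+00  3.000e-03  3.200e-01] w 24.4 -> shift [ 0.217  3.013 -0.014] turn [-0.0003  0.001  -0.    ]
```

View pics/s3.png

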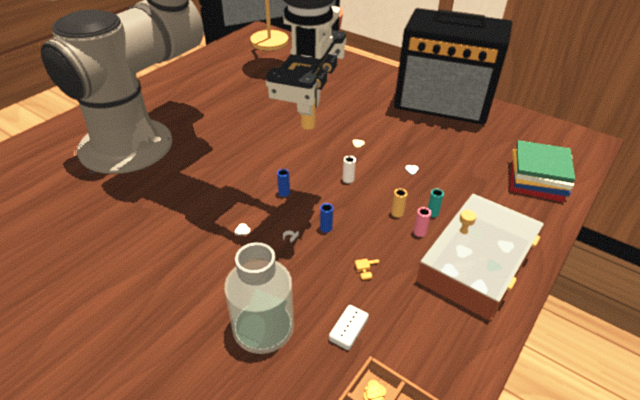

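The slide hangs in the fingers at (308,118), and both blue slides and the white one are undisturbed. Carrying it over to the jar.

```bash

python3 -m handwheel '0.07 1 -0.1 0 0 0 -1; 0.07 1 -0.1 0 0 0 -1; 0.07 1 -0.1 0 0 0 -1; 0.07 1 -0.1 0 0 0 -1'
python3 -m handwheel '0.07 1 0 0 0 0 -1; 0.07 1 0 0 0 0 -1; 0.07 1 0 0 0 0 -1; 0.07 1 0 0 0 0 -1'
python3 -m handwheel '0.07 0.5 0 0 0 0 -1; 0.07 0.8 0 0 0 0 -1; 0.07 1 0 0 0 0 -1; 0.07 1 0 0 0 0 -1; 0.07 1 0 0 0 0 -1; 0.07 1 0 0 0 0 -1'
python3 go.py 593 -185 205; python3 - <<'E'
from h import *
s=viewer.capture("scene");t=viewer.capture("top")
P=bot.get_obs()["tool_pos"];print(P,proj(s,[P-[0,0,30]]),proj(t,[P-[0,0,30]]))
cv2.imwrite("pics/c4.png",np.hstack([cv2.resize(s["frame"][180:300,195:315,::-1],(400,400)),cv2.resize(t["frame"][110:230,380:500,::-1],(400,400))]))
E
```

```text
time: 5.68
tool_pos: [517.3, -1.8, 238.6]
tcp_rot: [-3.142, 0.003, 0.316]
contact_force: [0.2, 0.7, -0.8]
grip_width: 24.3
finger_force: 30.0
time: 6.02
tool_pos: [555.0, -93.9, 238.1]
tcp_rot: [-3.14, 0.003, 0.316]
contact_force: [-0.3, 0.2, -0.5]
grip_width: 24.4
finger_force: 30.0
time: 6.52
tool_pos: [592.2, -182.0, 239.5]
tcp_rot: [-3.139, 0.002, 0.321]
contact_force: [0.4, 0.3, -0.8]
grip_width: 24.1
finger_force: 30.0
t 6.52 pos [ 592.2 -182.   239.5] rot [-3.139e+00  2.000e-03  3.210e-01] w 24.1 -> shift [-0.001  0.031  0.345] turn [-0.0008  0.0006 -0.    ]
[ 592.53842072 -182.02731796  240.41828547] [[252.93972876 236.96635356]] [[443.52955349 164.42095564]]
```

View pics/c4.png

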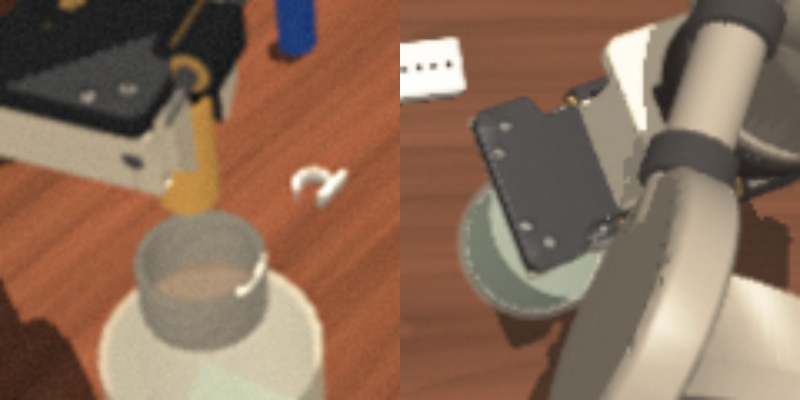

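The slide's lower end is at about (252,241) and the neck centre at (255,258), so it lines up within a few mm of the 11 mm of play. Lowering until the fingertips are just above the rim.

```bash

python3 -m handwheel '0.01 0.03 0 0 0 0 -1; 0.01 0.03 0.15 0 0 0 -1; 0.01 0.03 0.3 0 0 0 -1; 0.01 0.03 0.3 0 0 0 -1; 0.01 0.03 0.3 0 0 0 -1'
python3 -m handwheel '0 0 0.15 0 0 0 -1; 0 0 0.28 0 0 0 -1; 0 0 0.28 0 0 0 -1; 0 0 0.28 0 0 0 -1'
python3 - <<'E'
from h import *
s=viewer.capture("scene")
cv2.imwrite("pics/c5.png",cv2.resize(s["frame"][200:300,195:315,::-1],(480,400)))
print(bot.get_obs()["contact_force"],proj(s,[[593,-185,172],bot.get_obs()["tool_pos"]]))
E
```

```text
time: 7.03
tool_pos: [594.5, -185.8, 210.4]
tcp_rot: [-3.141, 0.001, 0.32]
contact_force: [0.8, 0.3, -0.9]
grip_width: 24.5
finger_force: 30.0
time: 7.37
tool_pos: [594.9, -186.3, 183.4]
tcp_rot: [3.141, -0.0, 0.32]
contact_force: [0.5, 0.2, -0.2]
grip_width: 24.5
finger_force: 30.0
[-0.84206051 -0.16617148 -0.61310685] [[254.01107609 257.21454061]
 [253.81614145 252.89821079]]
```

View pics/c5.png

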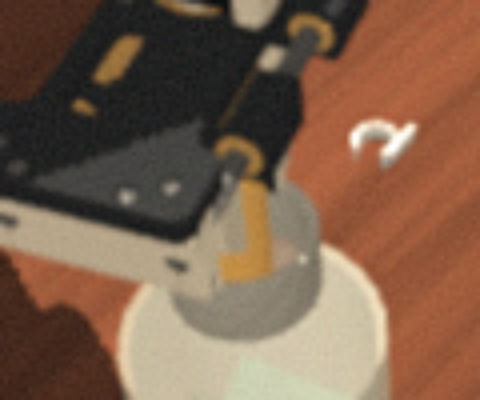

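The slide is inside the neck with no contact force. Releasing, then backing off straight up.

```bash

python3 -m handwheel '0 0 0 0 0 0 0.1; 0 0 0 0 0 0 0.1; 0 0 0 0 0 0 0.1; 0 0 0 0 0 0 0.1; 0 0 0 0 0 0 0.1; 0 0 0 0 0 0 0.1'
python3 -m handwheel '0 0 -0.3 0 0 0 0.1; 0 0 -0.6 0 0 0 0.1; 0 0 -0.6 0 0 0 0.1; 0 0 -0.6 0 0 0 0.1'
python3 -m handwheel '0.2 -1 0 0 0 0 0.1; 0.2 -1 0 0 0 0 0.1; 0.2 -1 0 0 0 0 0.1; 0.2 -1 0 0 0 0 0.1'
python3 -m handwheel '0.2 -1 0 0 0 0 0.1; 0.2 -1 0 0 0 0 0.1; 0.2 -1 0 0 0 0 0.1; 0.2 -1 0 0 0 0 0.1; 0.2 -1 0 0 0 0 0.1'
python3 go.py 635 185 126; python3 - <<'E'
from h import *
s=viewer.capture("scene");save(s,"s6.png")
E
```

```text
time: 7.92
tool_pos: [594.8, -186.5, 182.9]
tcp_rot: [3.141, -0.0, 0.32]
contact_force: [1.1, 0.1, 0.2]
grip_width: 50.2
finger_force: 0.0
time: 8.25
tool_pos: [595.6, -186.9, 244.8]
tcp_rot: [3.138, -0.003, 0.32]
contact_force: [-0.1, 0.5, -0.8]
grip_width: 50.2
finger_force: 0.0
time: 8.58
tool_pos: [581.3, -81.1, 241.8]
tcp_rot: [-3.139, 0.002, 0.324]
contact_force: [0.4, 0.1, -0.3]
grip_width: 50.4
finger_force: 0.0
time: 9.0
tool_pos: [569.7, 16.1, 242.0]
tcp_rot: [3.141, 0.001, 0.322]
contact_force: [-0.1, -0.2, -0.7]
grip_width: 50.6
finger_force: 0.0
t 9.0 pos [569.7  16.1 242. ] rot [3.141e+00 1.000e-03 3.220e-01] w 50.6 -> shift [ 1.155 -1.396  1.158] turn [0.0001 0.0004 0.    ]
```

View pics/s6.png

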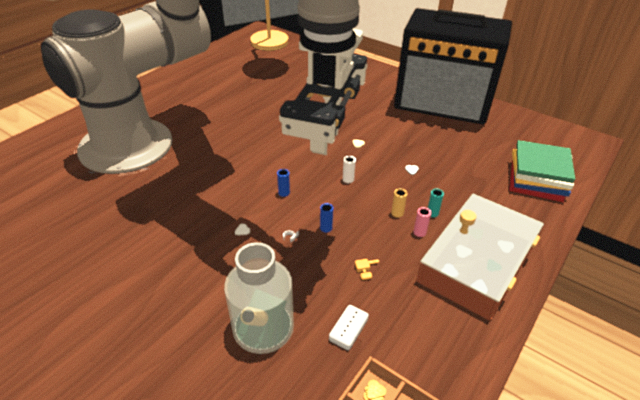

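The first slide lies at the bottom of the jar, at (253,316). Now the second, at (400,203).

```bash

python3 -m handwheel '0.8 -1 0 0 0 0 0.1; 0.8 -1 0 0 0 0 0.1; 0.8 -1 0 0 0 0 0.1; 0.8 -1 0 0 0 0 0.1; 0.8 -1 0 0 0 0 0.1'
python3 -m handwheel '0.35 -0.4 0 0 0 0 0.1; 0.35 -0.4 0 0 0 0 0.1; 0.35 -0.4 1 0 0 0 0.1; 0.35 -0.4 1 0 0 0 0.1; 0.35 -0.4 1 0 0 0 0.1; 0.35 -0.4 1 0 0 0 0.1; 0.35 -0.4 1 0 0 0 0.1'
python3 go.py 636 185 85; python3 - <<'E'
from h import *
s=viewer.capture("scene")
cv2.imwrite("pics/c7.png",cv2.resize(s["frame"][130:250,340:460,::-1],(480,480)))
print(proj(s,[[635,185,56],[635,185,0],bot.get_obs()["tool_pos"]]))
E
```

```text
time: 9.47
tool_pos: [615.1, 136.4, 241.4]
tcp_rot: [3.141, 0.001, 0.321]
contact_force: [0.6, -1.2, -0.8]
grip_width: 50.4
finger_force: 0.0
time: 10.05
tool_pos: [635.2, 182.6, 142.2]
tcp_rot: [3.141, 0.002, 0.317]
contact_force: [0.4, 0.1, 0.5]
grip_width: 50.1
finger_force: 0.0
t 10.05 pos [635.2 182.6 142.2] rot [3.141e+00 2.000e-03 3.170e-01] w 50.1 -> shift [ 0.016 -0.02   0.572] turn [0.0001 0.0006 0.    ]
[[400.02014523 192.57390456]
 [396.67019859 213.0249832 ]
 [405.98633494 157.60363081]]
```

View pics/c7.png

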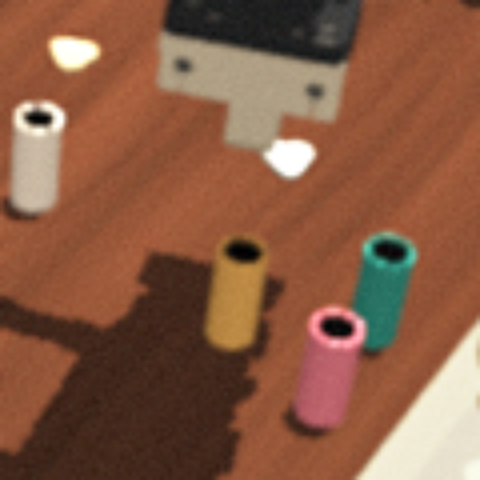

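The bore is at (400.5,192.7) against a predicted (400.0,192.6). Descending and gripping.

```bash

python3 -m handwheel '0.02 -0.02 0 0 0 0 0.1; 0.02 -0.02 0.3 0 0 0 0.1; 0.02 -0.02 0.6 0 0 0 0.1; 0.02 -0.02 0.6 0 0 0 0.1; 0.02 -0.02 0.6 0 0 0 0.1'
python3 -m handwheel '0 0 0.26 0 0 0 0.1; 0 0 0.52 0 0 0 0.1; 0 0 0.52 0 0 0 0.1; 0 0 0.52 0 0 0 0.1'
python3 -m handwheel '0 0 0 0 0 0 -1; 0 0 0 0 0 0 -1; 0 0 0 0 0 0 -1; 0 0 0 0 0 0 -1; 0 0 0 0 0 0 -1; 0 0 0 0 0 0 -1'
```

```text
time: 10.52
tool_pos: [636.4, 187.3, 83.2]
tcp_rot: [3.142, 0.001, 0.32]
contact_force: [0.2, -0.1, 0.5]
grip_width: 50.5
finger_force: 0.0
time: 10.85
tool_pos: [637.0, 187.6, 32.3]
tcp_rot: [3.141, -0.001, 0.32]
contact_force: [0.7, 0.6, 0.6]
grip_width: 50.4
finger_force: 0.0
time: 11.35
tool_pos: [637.0, 187.6, 31.8]
tcp_rot: [3.141, -0.002, 0.32]
contact_force: [-0.7, -0.5, 4.8]
grip_width: 24.2
finger_force: 29.8
```

```bash

python3 -m handwheel '0 0 -0.3 0 0 0 -1; 0 0 -0.6 0 0 0 -1; 0 0 -1 0 0 0 -1; 0 0 -1 0 0 0 -1; 0 0 -1 0 0 0 -1'
python3 -m handwheel '0 0 -0.3 0 0 0 -1; 0 0 -0.6 0 0 0 -1; 0 0 -1 0 0 0 -1; 0 0 -1 0 0 0 -1; 0 0 -1 0 0 0 -1; 0 0 -1 0 0 0 -1'
python3 go.py 594.5 -186 240
```

```text
time: 11.77
tool_pos: [637.8, 187.8, 133.7]
tcp_rot: [3.141, -0.006, 0.32]
contact_force: [-0.2, -0.7, -0.7]
grip_width: 24.4
finger_force: 29.8
time: 12.27
tool_pos: [635.6, 187.4, 228.8]
tcp_rot: [-3.141, 0.003, 0.32]
contact_force: [-0.0, -0.3, -1.0]
grip_width: 24.3
finger_force: 29.8
t 12.27 pos [635.6 187.4 228.8] rot [-3.141e+00  3.000e-03  3.200e-01] w 24.3 -> shift [-1.564  3.416 -0.108] turn [-0.0001  0.001  -0.    ]
```

```bash

python3 -m handwheel '-0.45 1 -0.1 0 0 0 -1; -0.45 1 -0.1 0 0 0 -1; -0.45 1 -0.1 0 0 0 -1; -0.45 1 -0.1 0 0 0 -1'
python3 -m handwheel '-0.45 1 0 0 0 0 -1; -0.45 1 0 0 0 0 -1; -0.45 1 0 0 0 0 -1; -0.45 1 0 0 0 0 -1'
python3 -m handwheel '-0.45 0.9 0 0 0 0 -1; -0.45 0.9 0 0 0 0 -1; -0.45 0.9 0 0 0 0 -1; -0.45 0.9 0 0 0 0 -1; -0.45 0.9 0 0 0 0 -1'
python3 go.py 594.5 -186 240
```

```text
time: 12.6
tool_pos: [624.0, 73.2, 238.6]
tcp_rot: [3.141, 0.005, 0.315]
contact_force: [1.1, -1.3, -1.4]
grip_width: 24.5
finger_force: 29.8
time: 12.93
tool_pos: [612.5, -35.2, 238.1]
tcp_rot: [-3.141, 0.005, 0.315]
contact_force: [0.4, -0.3, -1.3]
grip_width: 24.2
finger_force: 29.8
time: 13.35
tool_pos: [598.8, -129.9, 238.7]
tcp_rot: [-3.139, 0.002, 0.318]
contact_force: [0.1, -0.6, -1.4]
grip_width: 24.5
finger_force: 29.8
t 13.35 pos [ 598.8 -129.9  238.7] rot [-3.139e+00  2.000e-03  3.180e-01] w 24.5 -> shift [-0.217  0.519 -0.013] turn [-0.0009  0.0008 -0.    ]
```

```bash

python3 -m handwheel '-0.21 0.49 0 0 0 0 -1; -0.21 0.49 0 0 0 0 -1; -0.21 0.49 0 0 0 0 -1; -0.21 0.49 0 0 0 0 -1; -0.21 0.49 0 0 0 0 -1'
python3 go.py 594.5 -186 182
```

```text
time: 13.77
tool_pos: [595.0, -181.4, 240.2]
tcp_rot: [-3.14, 0.0, 0.321]
contact_force: [0.9, 0.1, -0.9]
grip_width: 24.4
finger_force: 29.8
t 13.77 pos [ 595.  -181.4  240.2] rot [-3.14   0.     0.321] w 24.4 -> shift [-0.019  0.043  0.582] turn [-0.0004  0.0001 -0.    ]
```

```bash

python3 -m handwheel '-0.01 0.04 0 0 0 0 -1; -0.01 0.04 0.15 0 0 0 -1; -0.01 0.04 0.3 0 0 0 -1; -0.01 0.04 0.3 0 0 0 -1; -0.01 0.04 0.3 0 0 0 -1'
python3 -m handwheel '0 0 0.15 0 0 0 -1; 0 0 0.28 0 0 0 -1; 0 0 0.28 0 0 0 -1; 0 0 0.28 0 0 0 -1'
```

```text
time: 14.18
tool_pos: [594.9, -186.5, 210.2]
tcp_rot: [-3.14, 0.001, 0.321]
contact_force: [0.1, 0.2, -0.4]
grip_width: 24.3
finger_force: 29.8
time: 14.52
tool_pos: [595.3, -187.2, 183.3]
tcp_rot: [3.142, -0.0, 0.32]
contact_force: [-0.6, -0.0, -0.4]
grip_width: 24.7
finger_force: 29.8
```

Same pose as the first time, with no contact. Releasing, backing away and checking.

```bash

python3 -m handwheel '0 0 0 0 0 0 0.1; 0 0 0 0 0 0 0.1; 0 0 0 0 0 0 0.1; 0 0 0 0 0 0 0.1; 0 0 0 0 0 0 0.1; 0 0 0 0 0 0 0.1'
python3 -m handwheel '0 0 -0.3 0 0 0 0.1; 0 0 -0.6 0 0 0 0.1; 0 0 -0.6 0 0 0 0.1; 0 0 -0.6 0 0 0 0.1'
python3 -m handwheel '-0.3 -1 0 0 0 0 0.1; -0.3 -1 0 0 0 0 0.1; -0.3 -1 0 0 0 0 0.1; -0.3 -1 0 0 0 0 0.1; -0.3 -1 0 0 0 0 0.1; -0.3 -1 0 0 0 0 0.1; -0.3 -1 0 0 0 0 0.1'
python3 -m handwheel '-0.3 -1 0 0 0 0 0.1; -0.3 -1 0 0 0 0 0.1; -0.3 -1 0 0 0 0 0.1; -0.3 -1 0 0 0 0 0.1; -0.3 -1 0 0 0 0 0.1; -0.3 -1 0 0 0 0 0.1; -0.3 -1 0 0 0 0 0.1'
python3 - <<'E'
from h import *
s=viewer.capture("scene");save(s,"s8.png")
c=cv2.resize(s["frame"][235:355,205:315,::-1],(367,400)); f=cv2.resize(s["frame"][120:260,240:460,::-1],(433,276))
o=np.zeros((400,800,3),np.uint8);o[:,:367]=c;o[:276,367:]=f;cv2.imwrite("pics/c8.png",o)
E
```

```text
time: 15.02
tool_pos: [595.2, -187.5, 183.0]
tcp_rot: [3.141, -0.0, 0.32]
contact_force: [1.0, -0.1, 0.4]
grip_width: 50.1
finger_force: 0.0
time: 15.35
tool_pos: [596.0, -187.8, 244.9]
tcp_rot: [3.139, -0.003, 0.32]
contact_force: [0.0, -0.0, 0.3]
grip_width: 50.5
finger_force: 0.0
time: 15.93
tool_pos: [535.6, -102.8, 242.2]
tcp_rot: [3.142, 0.0, 0.319]
contact_force: [-0.1, -0.1, 0.1]
grip_width: 50.3
finger_force: 0.0
time: 16.52
tool_pos: [476.2, -17.6, 242.5]
tcp_rot: [3.141, -0.0, 0.318]
contact_force: [-0.4, -0.4, 0.3]
grip_width: 50.7
finger_force: 0.0
```

View pics/c8.png

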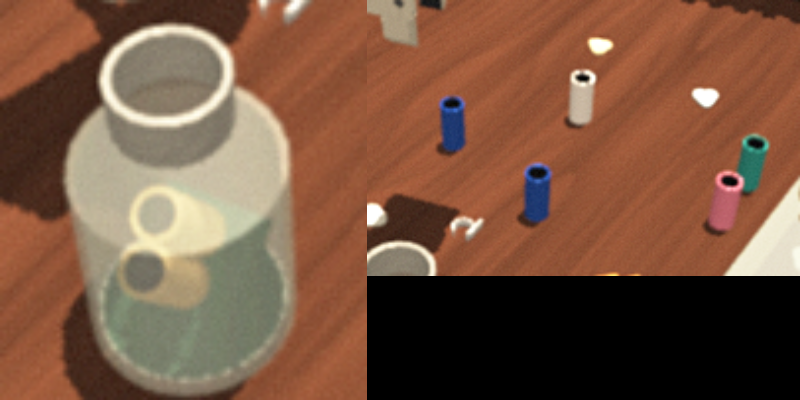

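Both brass slides lie in the jar, at crop (165,275) and (175,220), one on the other. The white slide and all the look-alikes still stand where they were.

```bash
python3 -c "
from plant import bot
print(bot.close_job())"
```

```text
the job is handed in; nothing more can be done
None
```

Both brass slides went into the jar one at a time, end-first through the neck, and lie at the bottom, one on the other; the ceramic slide and look-alikes still stand in place, and I handed the job in at about 17 s of the 64 s.

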